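# Seal the nail tin with its inner lid and lift the outer cap off alone

## Task

The teal nail tin stands open; its white inner lid is still clipped up inside its black outer cap, which stands on the bench by itself. Lower the cap with the inner lid in it onto the open tin and press until the inner lid snaps fully home in the mouth, then lift the outer cap alone straight off, so that the inner lid can be seen to have stayed seated, and finish while still holding the cap level, a good 10 cm up above the tin. Leave the tin where it stands and the other things alone, and never let the inner lid come loose anywhere but in the tin's mouth.

Things in the scene. Friction and masses are not known exactly. Their poses are not given: they have to be found in the camera images.
- cap_grip (a point): black outer cap with a pale grip bar, standing on its open skirt: point on its axis inside the bar on its top, 48 mm above the skirt's lower edge, 8 mm below the bar's top. z up. The straight-sided bar is 64 mm long along this x, 36 mm wide along this y, and rises 28 mm from the cap's flat top: pinch it across y from above, finger tips down to 20 mm below this point at most
- inner_lid_seat (a point): white inner lid, at the start clipped up inside the cap with this point 28 mm below cap_grip on the same axis: centre of the underside of its flange, the face that comes to rest on the tin's rim; z up
- tin_mouth (a point): open nail tin: centre of its mouth on the plane of the rim, 120 mm above the bench; z up. Bore 72 mm. Three sprung nibs in it snap over the plug's bead: pressing home takes 8 to 12 N, pulling out 6 N or more. When the inner lid is home, inner_lid_seat lies on this point and, with the cap still on, cap_grip is 28 mm above it
- cap: the same cap: round, 96 mm across, 56 mm tall in all, 0.11 kg; origin on the axis at the skirt's lower edge, axes as cap_grip. Skirt bore 90 mm, 24 mm deep. Three sprung nibs inside hold the inner lid's knob; the lid comes out at a pull of 3 to 4 N
- inner_lid: the same inner lid, origin at inner_lid_seat, 0.06 kg: flange 80 mm wide, 4 mm thick; below it a round plug with a snap bead, 68 mm at its widest, tapered to 56 mm at the foot, 18 mm deep; above it a red knob 19 mm across, top 20 mm above the origin
- tin: the same tin, loose, 0.9 kg, origin at the centre of its foot, z up: body 100 mm across with a teal band, neck 82 mm across, 120 mm tall, steel nails inside. With the cap on, the cap rests on the inner lid and its skirt hangs round the neck with 4 mm play
- closed_tin: a second tin of the same make, 100 mm across, mustard-yellow band, 156 mm tall with its own black cap on: not wanted; origin at the middle of its underside; a bystander
- tape_roll: roll of grey tape lying flat, 110 mm across, 48 mm tall; origin at the middle of its underside; a bystander
- filling_knife: filling knife lying flat, wooden handle and 75 mm steel blade, 220 mm long, 16 mm high; origin under the root of the blade; a bystander
- screw_carton: cardboard carton with a blue band, 110 x 75 x 55 mm; origin at the middle of its underside; a bystander
- paint_brush: flat paint brush lying down, 220 mm long, 16 mm high; origin under its brass ferrule; a bystander
- sealer_bottle: round white bottle with yellow label and red cap, 68 mm across, 150 mm tall; origin at the middle of its underside; a bystander
There are look-alikes about, which are no part of the job. Leave any green or pink look-alike of the tin alone.

How it is judged:
By the outcome, as a careful person would: the job done as asked, in the order asked, and still so for the second after the job is handed in, while the arm keeps its last pose, push and grip.
It also fails if it takes over 48 s, if anything falls off the work surface, if the arm or the gripper's body presses on something with over 40 N, if the wrist force passes 120 N, or if a joint passes its speed limit or range.

## Robot

A 7-joint arm with a two-finger parallel gripper is mounted at the origin on the work surface. World frame = base frame: x ahead of the robot, y to its left, z up, the work surface at z = 0. Lengths are in m, angles in rad, forces in N, time in s.
With the tool pointing down it reaches from about 0.4 to 0.875 m from the base axis. Payload 6.5 kg.
Tool frame: the origin (TCP) lies between the finger pads; the fingertips stand 14 mm ahead of it and the grasp point (between the pads) lies 5 mm behind it; z points along the fingers, y is the direction in which the jaws open and shut (so a half turn about z gives the same grasp; the last joint's range is limited). The gripper opens to 85 mm and grips with 20 to 120 N. Pads are 22 mm wide; open, the fingers measure 114 mm over their backs; the gripper's body (76 mm by 85 mm) begins 54 mm behind the grasp point. The pads swing forward as they close: fully open they stand 13 mm farther back than shut.
Start: joints at [-1.314, 0.536, -0.004, 1.538, 0.003, 1.067, -0.071], TCP at [0.206, 0.616, 0.245] pointing down, gripper open.
Joint ranges: [-2.7, 2.7], [-0.37, 2.16], [-1.27, 1.26], [0.24, 2.4], [-1.31, 4.45], [0.19, 1.91], [-2.76, 2.76]. Speed limits (rad/s): [2.39, 2.39, 3.14, 3.14, 3.14, 3.14, 3.14].

## Interface

Orientations are given as [roll, pitch, yaw] about the fixed x, y, z axes, in that order (R = Rz(yaw) Ry(pitch) Rx(roll)).
In Python, from cell import env gives the robot as it stands.
- The arm moves only by the tool jog_arm, never from a script. Its arguments are lists of equal length, an entry for each row: "xyz": the shift along the tool's x, y, z in mm, a list of three; "turn": the turn, a rotation vector about the tool's x, y, z in degrees, a list of three. In form: {"xyz": [[x, y, z], ...], "turn": [[rx, ry, rz], ...]}. A call has 1 to 12 rows; each row shifts and turns the commanded pose from where the row before left it, along the tool's axes as they then stand; what a row does not reach is not made up. A row lasts 1/10 s, in which the tool goes at most 50 mm and 8.59 degrees, less where a joint would pass 70% of its speed; a pose out of reach is approached as far as the arm can. A call is refused whole if a number of a shift passes 50 or a number of a turn 8.59, either way. A call with a gripper value outside its range is refused whole. "claw" is the closure in counts, from 0 (fully open) to 255 (shut), set as the call begins (left out, the last holds). The fingers move at their own pace and stop on an object; "newtons" is the grip in N (left out, the last holds). Time passes only in rows, so rows that do not move let the fingers close. It gives the time, the measured TCP pose, the force and the opening at its end, in the units of the state.
- env.sense(): the state, without advancing time (a new reading comes with each control period).
- env.capture(name): name is "side" or "top" or "wrist"; returns the picture (384x512x3 uint8, red, green, blue); there is no depth.
- env.camera_info(name): a dict with "intrinsics" (3x3 intrinsics, pixels), "world_from_camera" (4x4, takes a point from camera to world coordinates). Camera axes: x right, y down, z forward; pixel columns grow to the right and rows downward; lengths in m; the calibration is good to about 2 mm. A picture is of the moment at which its call begins: read the wrist's pose just before it. camera_info takes no time and is no camera call; for the wrist camera it gives the pose at the moment of the call.
- env.sign_off(): hands the job in, once; it reports no verdict.
The state is a dict: "time": time; "joints": joint angles; "joint_vel": joint speeds; "tau": joint torques, N m; "tcp_pos": TCP position; "orientation": TCP orientation; "ft_force": force on the tool from outside, world axes, zero at the start; "moment": the same for the moment, N m; "finger_gap": finger opening in m.
Only numpy, scipy, OpenCV 4.12 (cv2) and the standard library are available. Lean on these libraries where they do the work, as an engineer would, in place of code of your own. Each camera call takes 0.05 s, during which the arm holds its last target.

## Working session

There is one attempt and no reset: what is moved stays moved. The work goes in short steps, Python scripts to look and compute and a tool call to move; the robot and the scene stay as the last step left them, time stands still between calls to the robot, and variables do not carry over. Pictures are saved under pics/ and viewed, and the job is handed in when it is done.

Besides the shell and the picture viewer there is one more tool, called after "Emit:" by a JSON object that holds its "fn" and its "kwargs", one argument or row to a line. jog_arm: Moves the arm, as the interface text tells. Its arguments: {"type":"object","properties":{"xyz":{"type":"array"},"turn":{"type":"array"},"claw":{"type":"number"},"newtons":{"type":"number"}},"required":["xyz","turn"]}

```bash
mkdir -p pics; ls
cat > h.py <<'E'
import numpy as np, cv2, json
from cell import env
def snap(n,f):
    ci=env.camera_info(n); im=env.capture(n)
    cv2.imwrite(f'pics/{f}.png',cv2.cvtColor(im,cv2.COLOR_RGB2BGR))
    np.savez(f'pics/{f}.npz',im=im,K=np.array(ci['intrinsics']),T=np.array(ci['world_from_camera']))
    return im
def load(f):
    d=np.load(f'pics/{f}.npz'); return d['im'],d['K'],d['T']
def ray(f,uv):
    _,K,T=load(f); d=T[:3,:3]@np.linalg.solve(K,np.array([uv[0],uv[1],1.])); return T[:3,3],d/np.linalg.norm(d)
def onplane(f,uv,z):
    o,d=ray(f,uv); return o+d*(z-o[2])/d[2]
def tri(rs):
    A=np.zeros((3,3));b=np.zeros(3)
    for o,d in rs:
        P=np.eye(3)-np.outer(d,d);A+=P;b+=P@o
    p=np.linalg.solve(A,b); return p,[np.linalg.norm((np.eye(3)-np.outer(d,d))@(p-o)) for o,d in rs]
def proj(f,p):
    _,K,T=load(f); q=K@(T[:3,:3].T@(np.array(p)-T[:3,3])); return q[:2]/q[2]
E
python3 - <<'E'
from h import *
for n in ['side','top','wrist']: 
    snap(n,n+'0'); _,K,T=load(n+'0'); print(n,K.round(1).tolist(),T.round(3).tolist())
print(env.sense())
E
```

```text
pics
side [[418.1, 0.0, 253.4], [0.0, 418.1, 188.7], [0.0, 0.0, 1.0]] [[0.994, -0.072, 0.081, 0.452], [-0.108, -0.641, 0.76, -0.987], [-0.003, -0.764, -0.645, 0.943], [0.0, 0.0, 0.0, 1.0]]
top [[364.9, 0.0, 258.4], [0.0, 364.9, 192.7], [0.0, 0.0, 1.0]] [[0.018, -0.98, 0.197, 0.342], [-1.0, -0.016, 0.013, -0.008], [-0.009, -0.198, -0.98, 1.19], [0.0, 0.0, 0.0, 1.0]]
wrist [[333.1, 0.0, 249.5], [0.0, 333.1, 190.8], [0.0, 0.0, 1.0]] [[0.316, 0.897, 0.309, 0.127], [0.949, -0.298, -0.106, 0.643], [-0.003, 0.327, -0.945, 0.373], [0.0, 0.0, 0.0, 1.0]]
{'time': 0.15, 'joints': array([-1.31422231,  0.53699979, -0.00445294,  1.53863697,  0.00263875,
        1.06728843, -0.07121291]), 'joint_vel': array([-0.00088883, -0.00192822,  0.00040795, -0.00272882,  0.00122121,
       -0.00054898, -0.0007048 ]), 'tau': array([ 1.37701398e-03, -5.83787155e+01,  1.04958069e+00, -2.59350210e+01,
        1.24596711e-02,  6.52729708e-03, -7.23064829e-06]), 'tcp_pos': array([0.20604115, 0.61599329, 0.24461284]), 'orientation': array([-3.14027152e+00,  1.25958126e-04,  2.81890824e+00]), 'ft_force': array([-0.19145228,  0.53518564, -0.40969503]), 'moment': array([-0.00647198, -0.03218364,  0.0053184 ]), 'finger_gap': 0.08538593741204492}
```

View pics/side0.png

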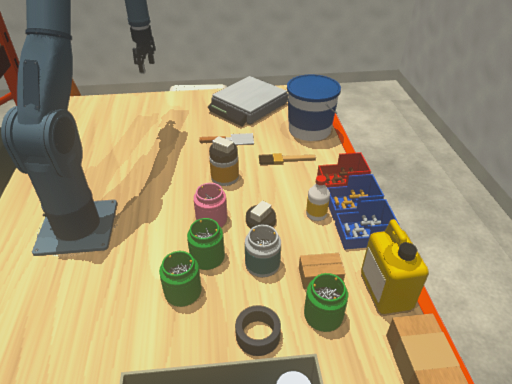

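View pics/top0.png

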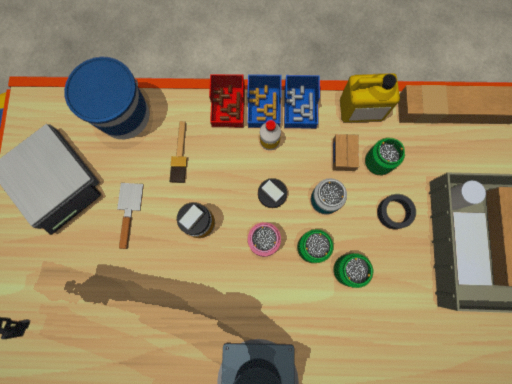

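View pics/wrist0.png

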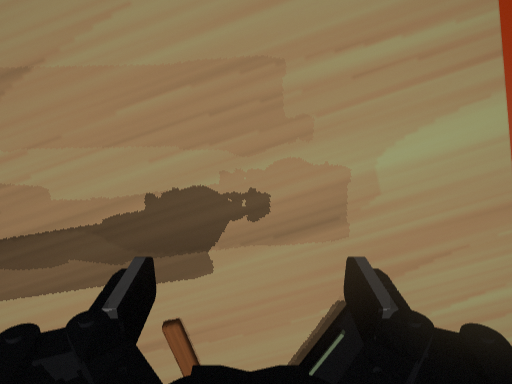

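The side view shows the cap with its pale bar at about (261,213) and the teal tin at (263,248). In the top view the cap is at (272,193) and the tin at (329,196). Next I measure both by mask.

Run:
```python
from h import *
for f,(u,v),r in [('side0',(262,232),50),('top0',(300,195),50)]:
    im=load(f)[0][v-r:v+r,u-60:u+60]; cv2.imwrite(f'pics/{f}_z.png',cv2.resize(im[...,::-1],None,fx=6,fy=6,interpolation=cv2.INTER_CUBIC))
def pale(f,box):
    im=load(f)[0]; h=cv2.cvtColor(im,cv2.COLOR_RGB2HSV); x0,y0,x1,y1=box
    m=((h[...,2]>150)&(h[...,1]<60)).astype('uint8'); k=np.zeros_like(m);k[y0:y1,x0:x1]=m[y0:y1,x0:x1]
    c=max(cv2.findContours(k,0,2)[0],key=cv2.contourArea); print(f,cv2.contourArea(c),cv2.minAreaRect(c)); return c
pale('side0',(245,198,278,226)); c=pale('top0',(257,178,288,207))
r=cv2.minAreaRect(c); P=cv2.boxPoints(r)
print([onplane('top0',p,.056).round(4).tolist() for p in P], onplane('top0',r[0],.056))
print('tin guess',onplane('top0',(329,195),.12),onplane('side0',(263,240),.12))
```

```text
side0 150.5 ((260.1965026855469, 208.15858459472656), (10.131548881530762, 18.8513240814209), 48.36646270751953)
top0 191.5 ((272.25079345703125, 190.2699737548828), (19.500553131103516, 10.68291187286377), 42.709388732910156)
[[0.5867, -0.003, 0.056], [0.6127, -0.0257, 0.056], [0.5704, -0.0716, 0.056], [0.5448, -0.0489, 0.056]] [ 0.57854398 -0.03737475  0.056     ]
tin guess [ 0.55350449 -0.2050472   0.12      ] [ 0.55755188 -0.23079879  0.12      ]
```

View pics/side0_z.png

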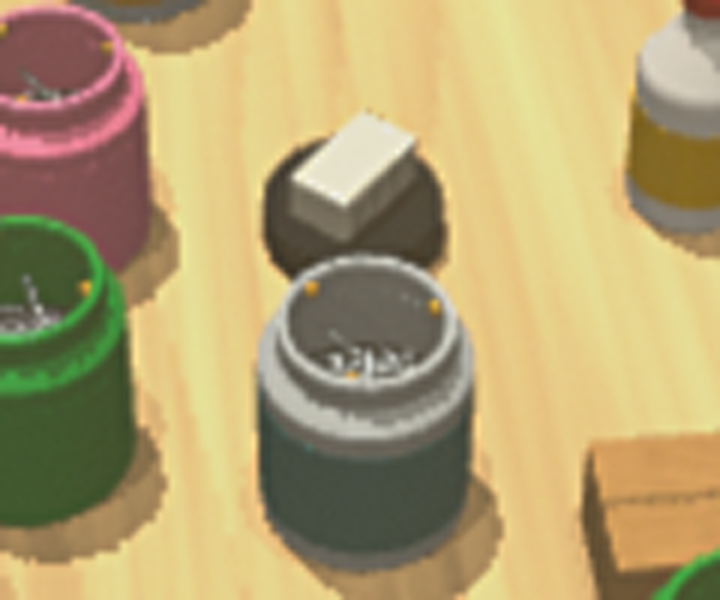

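View pics/top0_z.png

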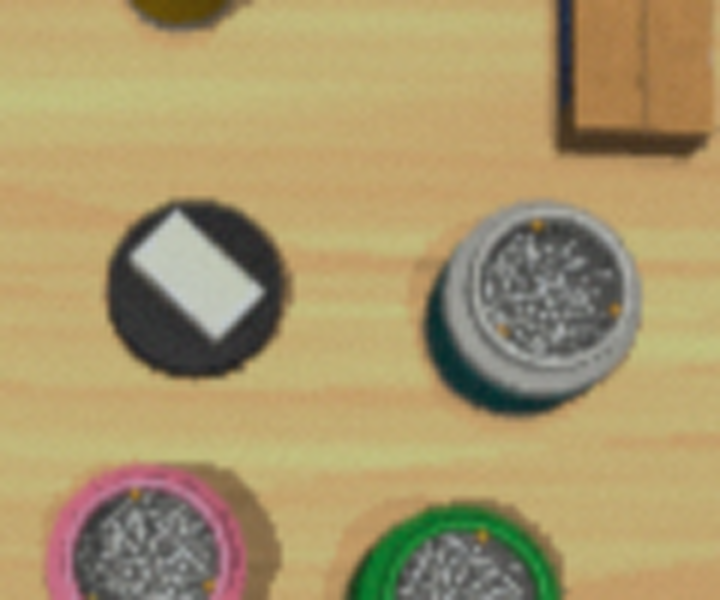

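Run:
```python
from h import *
z=lambda f,u,v:(( (u+.5)/6-.5+ (202 if f=='side0' else 240)),((v+.5)/6-.5+(182 if f=='side0' else 145)))
S,T='side0','top0'
p=tri([ray(S,z(S,368,322)),ray(T,z(T,549,286))]); print('rim',p)
# bar top corners order: side zoom
sc=[(291,181),(366,113),(414,141),(341,208)]
tc=[(177,209),(128,257),(220,342),(266,290)]
a=[onplane(S,z(S,*c),.056) for c in sc]; b=[onplane(T,z(T,*c),.056) for c in tc]
print(np.round(a,3).tolist(),np.round(b,3).tolist())
print(tri([ray(S,z(S,*np.mean(sc,0))),ray(T,z(T,*np.mean(tc,0)))]))
print(env.sense()['time'])
```

```text
rim (array([ 0.56099844, -0.21176386,  0.11840702]), [np.float64(0.0012824239255374006), np.float64(0.0012824239255374377)])
[[0.541, -0.05, 0.056], [0.586, -0.003, 0.056], [0.608, -0.027, 0.056], [0.564, -0.073, 0.056]] [[0.614, -0.027, 0.056], [0.587, -0.001, 0.056], [0.542, -0.05, 0.056], [0.571, -0.074, 0.056]]
(array([ 0.57638116, -0.03840589,  0.05614088]), [np.float64(0.001905769193621033), np.float64(0.001905769193621128)])
0.15
```

```bash
cat >> h.py <<'E'
from scipy.spatial.transform import Rotation as Ro
def plan(xyz,rpy_deg,n,start=None):
    s=env.sense(); p0=np.array(s['tcp_pos']);R0=Ro.from_euler('xyz',s['orientation'])
    if start is not None: p0=np.array(start[0]);R0=Ro.from_euler('xyz',start[1],degrees=True)
    R1=Ro.from_euler('xyz',rpy_deg,degrees=True); w=(R0.inv()*R1).as_rotvec(degrees=True)
    dw=np.round(w/n,2); R=R0;p=p0.copy();X=[]
    for i in range(n):
        tgt=p0+(np.array(xyz)-p0)*(i+1)/n
        d=np.round(R.inv().apply(tgt-p)*1000,1 if n<3 else 0); X.append(d.tolist()); p=p+R.apply(d/1000); R=R*Ro.from_rotvec(dw,degrees=True)
    for i in range(0,n,12): print(json.dumps({"xyz":X[i:i+12]}))
    print('turn',dw.tolist(),'end',p.round(4),R.as_euler('xyz',degrees=True).round(2))
E
python3 - <<'E'
from h import *
plan([.576,-.060,.245],[180,0,46.5],24)
E
```

```text
{"xyz": [[-24.0, -22.0, 0.0], [-25.0, -20.0, 0.0], [-27.0, -17.0, 0.0], [-28.0, -16.0, 0.0], [-29.0, -12.0, 0.0], [-31.0, -11.0, 0.0], [-31.0, -8.0, 0.0], [-31.0, -5.0, 0.0], [-32.0, -2.0, 0.0], [-33.0, -0.0, 0.0], [-32.0, 3.0, 0.0], [-31.0, 5.0, 0.0]]}
{"xyz": [[-31.0, 8.0, 0.0], [-31.0, 11.0, 0.0], [-29.0, 13.0, 0.0], [-28.0, 16.0, 0.0], [-27.0, 18.0, 0.0], [-25.0, 20.0, 0.0], [-23.0, 22.0, 0.0], [-22.0, 24.0, 0.0], [-19.0, 25.0, 0.0], [-17.0, 27.0, 0.0], [-15.0, 29.0, 0.0], [-12.0, 29.0, 0.0]]}
turn [-0.0, 0.0, 4.79] end [ 0.5758 -0.0596  0.2454] [1.7996e+02 7.0000e-02 4.6550e+01]
```

Emit:
{"fn": "jog_arm", "kwargs": {
  "xyz": [
    [-24,-22,0],
    [-25,-20,0],
    [-27,-17,0],
    [-28,-16,0],
    [-29,-12,0],
    [-31,-11,0],
    [-31,-8,0],
    [-31,-5,0],
    [-32,-2,0],
    [-33,0,0],
    [-32,3,0],
    [-31,5,0]
  ],
  "turn": [
    [0,0,4.79],
    [0,0,4.79],
    [0,0,4.79],
    [0,0,4.79],
    [0,0,4.79],
    [0,0,4.79],
    [0,0,4.79],
    [0,0,4.79],
    [0,0,4.79],
    [0,0,4.79],
    [0,0,4.79],
    [0,0,4.79]
  ]
}}

```text
time: 1.35
tcp_pos: [0.3913, 0.2773, 0.2453]
orientation: [-3.142, -0.0, 1.812]
ft_force: [-0.9, 0.3, -0.1]
finger_gap: 0.0855
```

Emit:
{"fn": "jog_arm", "kwargs": {
  "xyz": [
    [-31,8,0],
    [-31,11,0],
    [-29,13,0],
    [-28,16,0],
    [-27,18,0],
    [-25,20,0],
    [-23,22,0],
    [-22,24,0],
    [-19,25,0],
    [-17,27,0],
    [-15,29,0],
    [-12,29,0]
  ],
  "turn": [
    [0,0,4.79],
    [0,0,4.79],
    [0,0,4.79],
    [0,0,4.79],
    [0,0,4.79],
    [0,0,4.79],
    [0,0,4.79],
    [0,0,4.79],
    [0,0,4.79],
    [0,0,4.79],
    [0,0,4.79],
    [0,0,4.79]
  ]
}}

```text
time: 2.55
tcp_pos: [0.5762, -0.0603, 0.2451]
orientation: [-3.141, 0.0, 0.809]
ft_force: [0.4, 1.2, 0.7]
finger_gap: 0.0852
```

Run:
```python
from h import *
snap('wrist','w1'); s=env.sense(); print(s['time'],s['tcp_pos'],np.degrees(s['orientation']),s['joints'].round(2),s['ft_force'])
```

```text
2.6 [ 0.57786837 -0.0660403   0.24567639] [1.79726348e+02 7.99153010e-02 4.58295385e+01] [-0.44  0.48  0.65  1.76 -0.33  1.01 -0.45] [ 0.35721979 -4.47325336  0.93151196]
```

View pics/w1.png

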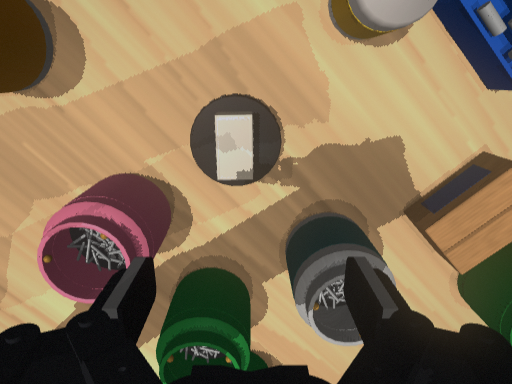

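The cap shows at (236,140) with its bar at (234,147), and the tin mouth is partly behind a finger at (337,305). The arm was still settling, so I'll let it settle and look again.

Emit:
{"fn": "jog_arm", "kwargs": {
  "xyz": [
    [0,0,0],
    [0,0,0],
    [0,0,0]
  ],
  "turn": [
    [0,0,0],
    [0,0,0],
    [0,0,0]
  ]
}}

```text
time: 2.9
tcp_pos: [0.5755, -0.0577, 0.2451]
orientation: [-3.14, -0.0, 0.815]
ft_force: [0.3, 0.5, 0.5]
finger_gap: 0.0852
```

Run:
```python
from h import *
s=env.sense(); print(s['time'],s['tcp_pos'],np.degrees(s['orientation']),s['joint_vel'].round(3))
snap('wrist','w2')
im=load('w2')[0]; h=cv2.cvtColor(im,cv2.COLOR_RGB2HSV)
k=np.zeros(h.shape[:2],'uint8'); x0,y0,x1,y1=170,80,300,200
sub=((h[...,2]>120)&(h[...,1]<70)).astype('uint8'); k[y0:y1,x0:x1]=sub[y0:y1,x0:x1]
c=max(cv2.findContours(k,0,2)[0],key=cv2.contourArea); r=cv2.minAreaRect(c); print(r,cv2.contourArea(c))
cv2.imwrite('pics/w2z.png',cv2.resize(im[80:200,170:300,::-1],None,fx=5,fy=5,interpolation=cv2.INTER_CUBIC))
for z in(.056,): 
    P=[onplane('w2',q,z) for q in cv2.boxPoints(r)]; print(np.round(P,4).tolist(), onplane('w2',r[0],z).round(4), [np.linalg.norm(P[i]-P[i-1]).round(4) for i in range(4)])
print('pred top centre px',proj('w2',[.5765,-.038,.056]))
```

```text
2.9 [ 0.57545301 -0.05771096  0.24506866] [-1.79934560e+02 -1.18052594e-02  4.66771313e+01] [-0.004 -0.004  0.001 -0.003  0.001 -0.002 -0.   ]
((236.5, 148.5), (65.0, 37.0), 90.0) 2283.5
[[0.5878, -0.0018, 0.056], [0.613, -0.0255, 0.056], [0.5697, -0.0721, 0.056], [0.5428, -0.0468, 0.056]] [ 0.579  -0.0358  0.056 ] [np.float64(0.0636), np.float64(0.0346), np.float64(0.0636), np.float64(0.0369)]
pred top centre px [236.16949063 151.88094603]
```

View pics/w2z.png

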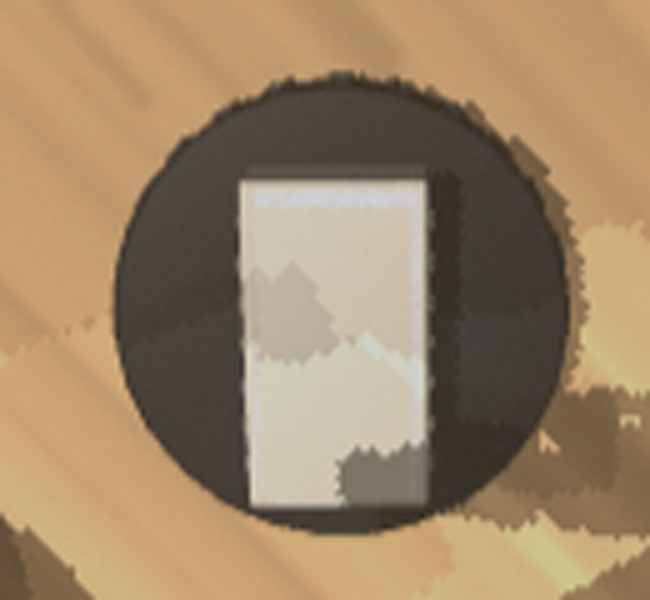

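Bar measured from the wrist: centre (0.579,-0.036), 64 x 36 mm, at z 0.056. This agrees with the side/top result to about 3 mm. I'll view the tin mouth from the same relative pose so the wrist calibration error cancels.

Run:
```python
from h import *
plan([.5585,-.2327,.309],[180,0,46.7],7)
```

```text
{"xyz": [[-20.0, 15.0, -9.0], [-20.0, 16.0, -9.0], [-20.0, 15.0, -9.0], [-19.0, 15.0, -10.0], [-20.0, 16.0, -9.0], [-20.0, 15.0, -9.0], [-20.0, 16.0, -9.0]]}
turn [-0.01, -0.0, -0.0] end [ 0.5588 -0.233   0.3091] [ 1.7998e+02 -2.0000e-02  4.6680e+01]
```

Emit:
{"fn": "jog_arm", "kwargs": {
  "xyz": [
    [-20,15,-9],
    [-20,16,-9],
    [-20,15,-9],
    [-19,15,-10],
    [-20,16,-9],
    [-20,15,-9],
    [-20,16,-9],
    [0,0,0],
    [0,0,0],
    [0,0,0]
  ],
  "turn": [
    [0,0,0],
    [0,0,0],
    [0,0,0],
    [0,0,0],
    [0,0,0],
    [0,0,0],
    [0,0,0],
    [0,0,0],
    [0,0,0],
    [0,0,0]
  ]
}}

```text
time: 3.95
tcp_pos: [0.559, -0.2324, 0.3088]
orientation: [-3.14, -0.001, 0.815]
ft_force: [-0.5, 0.9, -0.9]
finger_gap: 0.0855
```

Run:
```python
from h import *
s=env.sense(); print(s['time'],s['tcp_pos'],np.degrees(s['orientation']),s['joint_vel'].round(3))
im=snap('wrist','w3')
cv2.imwrite('pics/w3z.png',cv2.resize(im[70:220,160:330,::-1],None,fx=4,fy=4,interpolation=cv2.INTER_CUBIC))
```

```text
3.95 [ 0.55895395 -0.23238463  0.30878259] [-1.79922211e+02 -3.66810387e-02  4.66865695e+01] [-0.006  0.003 -0.     0.     0.003  0.002  0.002]
```

View pics/w3.png

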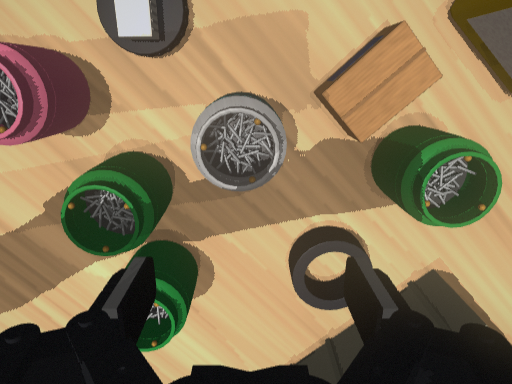

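View pics/w3z.png

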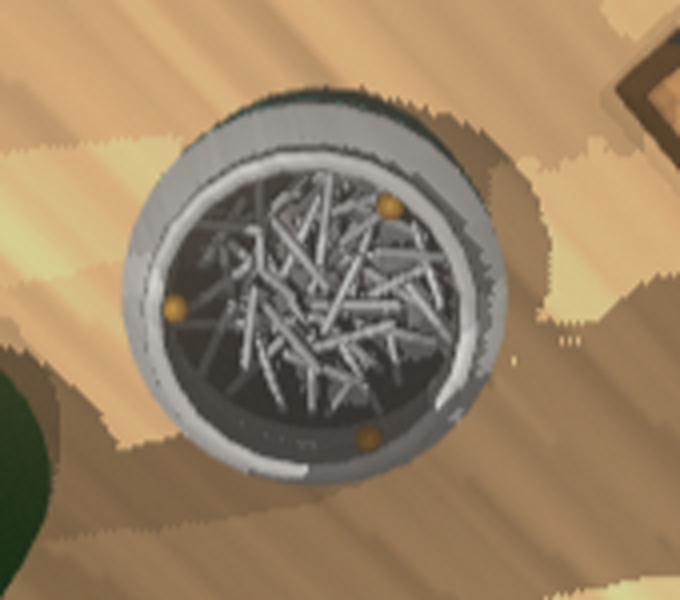

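The tin mouth sits at about (238,148) px, between the fingers, with a bright rim ring. I'll fit an ellipse to that ring.

Run:
```python
from h import *
im=load('w3')[0]; g=cv2.cvtColor(im,cv2.COLOR_RGB2GRAY).astype(np.float32)
h=cv2.cvtColor(im,cv2.COLOR_RGB2HSV)
c0=np.array([237.5,148.2]); 
B=cv2.resize(g,None,fx=1,fy=1)
pts=[]
for a in np.radians(np.arange(0,360,3)):
    rr=np.arange(33,46,.25); xs=(c0[0]+rr*np.cos(a)).astype(np.float32)[None]; ys=(c0[1]+rr*np.sin(a)).astype(np.float32)[None]
    p=cv2.remap(g,xs,ys,cv2.INTER_LINEAR)[0]; 
    i=np.argmax(p); 
    if p[i]>150: pts.append((xs[0,i],ys[0,i],rr[i]))
pts=np.array(pts,np.float32); print(len(pts),pts[:,2].round(1).tolist())
for _ in range(4):
    e=cv2.fitEllipse(pts[:,:2].reshape(-1,1,2)); 
    c,(A,Bx),t=e; t=np.radians(t); d=pts[:,:2]-c; q=np.hypot((d@[np.cos(t),np.sin(t)])/(A/2),(d@[-np.sin(t),np.cos(t)])/(Bx/2)); ok=abs(q-1)<.03; print(e,ok.sum()); pts=pts[ok]
# mean on plane circle fit
W=np.array([onplane('w3',p[:2],.12) for p in pts]); M=np.c_[W[:,:2],np.ones(len(W))]; s=np.linalg.lstsq(M,(W[:,:2]**2).sum(1),rcond=None)[0]; cc=s[:2]/2; print('circle',cc,np.sqrt(s[2]+cc@cc))
print('ellipse centre',onplane('w3',e[0],.12), 'pred', proj('w3',[.561,-.212,.12]))
z=[238.5,147.2]
S='side0'; u=((368.5)/6-.5+202,(322.5)/6-.5+182); T=((549.5)/6-.5+240,286.5/6-.5+145)
w3=ray('w3',proj('w3',[*cc,.12]))
print(tri([w3,ray(S,u)]),tri([w3,ray('top0',T)]))
```

```text
102 [38.5, 38.5, 39.5, 39.0, 38.5, 38.79999923706055, 38.5, 39.0, 39.0, 38.79999923706055, 38.79999923706055, 38.79999923706055, 39.0, 38.79999923706055, 39.0, 39.20000076293945, 38.79999923706055, 39.20000076293945, 39.0, 39.20000076293945, 39.20000076293945, 39.0, 39.0, 39.20000076293945, 39.20000076293945, 39.0, 38.79999923706055, 39.20000076293945, 39.79999923706055, 39.20000076293945, 39.0, 39.20000076293945, 39.5, 39.79999923706055, 39.0, 40.0, 39.5, 40.0, 40.20000076293945, 40.0, 40.20000076293945, 40.5, 40.5, 40.5, 40.5, 40.0, 40.20000076293945, 40.79999923706055, 40.5, 40.20000076293945, 40.0, 40.0, 40.20000076293945, 40.79999923706055, 40.20000076293945, 40.0, 40.0, 40.20000076293945, 40.20000076293945, 40.0, 39.79999923706055, 39.5, 39.5, 39.5, 39.5, 39.79999923706055, 39.20000076293945, 39.5, 40.0, 39.5, 39.20000076293945, 39.20000076293945, 39.0, 39.20000076293945, 39.20000076293945, 38.79999923706055, 39.0, 39.0, 39.0, 39.0, 39.0, 38.79999923706055, 39.0, 39.5, 38.79999923706055, 39.0, 39.20000076293945, 38.5, 38.20000076293945, 38.20000076293945, 33.0, 37.79999923706055, 37.79999923706055, 37.79999923706055, 38.20000076293945, 38.0, 38.20000076293945, 38.0, 38.20000076293945, 38.79999923706055, 38.79999923706055, 38.5]Traceback (most recent call last):
  File "<stdin>", line 14, in <module>
cv2.error: OpenCV(4.12.0) /io/opencv/modules/imgproc/src/shapedescr.cpp:356: error: (-215:Assertion failed) n >= 0 && (depth == CV_32F || depth == CV_32S) in function 'fitEllipseNoDirect'
```

Run:
```python
from h import *
im=load('w3')[0]; g=cv2.cvtColor(im,cv2.COLOR_RGB2GRAY).astype(np.float32)
c0=np.array([237.5,148.2]); pts=[]
for a in np.radians(np.arange(0,360,3)):
    rr=np.arange(36,44,.25); xs=(c0[0]+rr*np.cos(a)).astype(np.float32)[None]; ys=(c0[1]+rr*np.sin(a)).astype(np.float32)[None]
    p=cv2.remap(g,xs,ys,cv2.INTER_LINEAR)[0]; i=np.argmax(p)
    if p[i]>150: pts.append((xs[0,i],ys[0,i]))
pts=np.array(pts,np.float32)
for _ in range(4):
    e=cv2.fitEllipse(np.ascontiguousarray(pts[:,None,:])); c,(A,Bx),t=e; t=np.radians(t); d=pts-c; q=np.hypot((d@[np.cos(t),np.sin(t)])/(A/2),(d@[-np.sin(t),np.cos(t)])/(Bx/2)); ok=abs(q-1)<.025; pts=np.ascontiguousarray(pts[ok],np.float32)
print(e,len(pts))
W=np.array([onplane('w3',p,.12) for p in pts]); M=np.c_[W[:,:2],np.ones(len(W))]; s=np.linalg.lstsq(M,(W[:,:2]**2).sum(1),rcond=None)[0]; cc=s[:2]/2; print('circle',cc,np.sqrt(s[2]+cc@cc))
print('ellipse centre',onplane('w3',e[0],.12), 'pred', proj('w3',[.561,-.212,.12]))
u=((368.5)/6-.5+202,(322.5)/6-.5+182); T=((549.5)/6-.5+240,286.5/6-.5+145)
w3=ray('w3',proj('w3',[*cc,.12]))
print(tri([w3,ray('side0',u)]),tri([w3,ray('top0',T)]))
```

```text
((236.72796630859375, 148.05003356933594), (77.75077056884766, 79.10298919677734), 123.59397888183594) 102
circle [ 0.56207629 -0.21124748] 0.038037085757256756
ellipse centre [ 0.56306065 -0.2102264   0.12      ] pred [236.46717201 150.81283274]
(array([ 0.56071488, -0.21136228,  0.11726603]), [np.float64(0.0009130775417817893), np.float64(0.000913077541781728)]) (array([ 0.56202697, -0.21136438,  0.11981609]), [np.float64(9.410608125649801e-05), np.float64(9.410608125644818e-05)])
```

Run:
```python
from h import *
print('pink',onplane('top0',(264.5,236.5),.12))
plan([.578,-.0371,.13],[180,0,46.7],8)
```

```text
pink [ 0.42690981 -0.01459369  0.12      ]
{"xyz": [[19.0, -15.0, 22.0], [20.0, -15.0, 23.0], [19.0, -15.0, 22.0], [20.0, -15.0, 22.0], [19.0, -15.0, 23.0], [19.0, -15.0, 22.0], [20.0, -15.0, 23.0], [19.0, -15.0, 22.0]]}
turn [-0.01, -0.0, -0.0] end [ 0.5779 -0.0372  0.1299] [ 1.7999e+02 -3.0000e-02  4.6690e+01]
```

Emit:
{"fn": "jog_arm", "kwargs": {
  "xyz": [
    [19,-15,22],
    [20,-15,23],
    [19,-15,22],
    [20,-15,22],
    [19,-15,23],
    [19,-15,22],
    [20,-15,23],
    [19,-15,22],
    [0,0,0],
    [0,0,0],
    [0,0,0]
  ],
  "turn": [
    [0,0,0],
    [0,0,0],
    [0,0,0],
    [0,0,0],
    [0,0,0],
    [0,0,0],
    [0,0,0],
    [0,0,0],
    [0,0,0],
    [0,0,0],
    [0,0,0]
  ]
}}

```text
time: 5.1
tcp_pos: [0.5785, -0.0402, 0.1311]
orientation: [3.14, -0.0, 0.812]
ft_force: [0.4, -0.2, -0.1]
finger_gap: 0.085
```

Run:
```python
from h import *
s=env.sense(); print(s['time'],s['tcp_pos'],np.degrees(s['orientation']))
im=snap('wrist','w4')
c=[onplane('w4',p,.056) for p in [(249,200)]]
print([proj('w4',p).round(1) for p in [[.578,-.0371,.056],[.578,-.0371,.028]]])
plan([.578,-.0371,.044],[180,0,46.7],6)
```

```text
5.1 [ 0.57849419 -0.04023038  0.13110162] [ 1.79921271e+02 -1.61500182e-02  4.65132902e+01]
[array([245.3, 208.7]), array([245.6, 194.5])]
{"xyz": [[0.0, -0.0, 15.0], [1.0, -1.0, 14.0], [0.0, -0.0, 15.0], [0.0, -1.0, 14.0], [1.0, -0.0, 15.0], [0.0, -1.0, 14.0]]}
turn [0.02, -0.01, -0.04] end [ 0.5779 -0.037   0.0443] [-1.7997e+02  2.0000e-02  4.6710e+01]
```

View pics/w4.png

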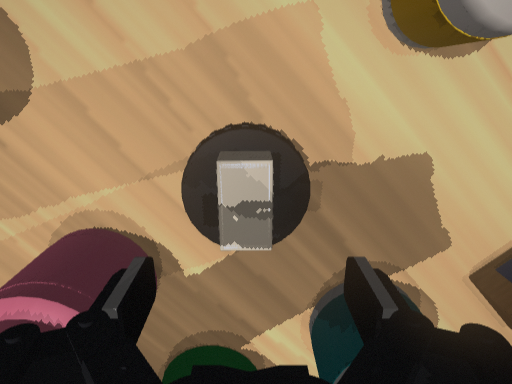

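Emit:
{"fn": "jog_arm", "kwargs": {
  "xyz": [
    [2,-2,15],
    [0,0,15],
    [0,0,0],
    [0,0,0],
    [0,0,0]
  ],
  "turn": [
    [0,0,0],
    [0,0,0],
    [0,0,0],
    [0,0,0],
    [0,0,0]
  ]
}}

```text
time: 5.65
tcp_pos: [0.5782, -0.0368, 0.1004]
orientation: [3.141, 0.0, 0.812]
ft_force: [-0.7, -0.3, 0.3]
finger_gap: 0.0854
```

Run:
```python
from h import *
s=env.sense(); print(s['time'],s['tcp_pos'],np.degrees(s['orientation']),s['joint_vel'].round(4),s['ft_force'])
```

```text
5.65 [ 0.57821707 -0.03678469  0.10039899] [1.79983162e+02 1.39649580e-03 4.65290292e+01] [-0.0028 -0.0068  0.0031 -0.0038  0.0012 -0.0013 -0.    ] [-0.66132086 -0.27868366  0.25987506]
```

Aligned. Descending the last 56 mm to TCP z 0.044, then closing.

Emit:
{"fn": "jog_arm", "kwargs": {
  "xyz": [
    [0,0,14],
    [0,0,14],
    [0,0,14],
    [0,0,10],
    [0,0,4],
    [0,0,0],
    [0,0,0]
  ],
  "turn": [
    [0,0,0],
    [0,0,0],
    [0,0,0],
    [0,0,0],
    [0,0,0],
    [0,0,0],
    [0,0,0]
  ]
}}

```text
time: 6.35
tcp_pos: [0.5783, -0.0366, 0.0445]
orientation: [3.141, -0.0, 0.812]
ft_force: [-0.1, -0.5, 0.4]
finger_gap: 0.085
```

Emit:
{"fn": "jog_arm", "kwargs": {
  "xyz": [
    [0,0,0],
    [0,0,0],
    [0,0,0],
    [0,0,0],
    [0,0,0],
    [0,0,0],
    [0,0,0],
    [0,0,0]
  ],
  "turn": [
    [0,0,0],
    [0,0,0],
    [0,0,0],
    [0,0,0],
    [0,0,0],
    [0,0,0],
    [0,0,0],
    [0,0,0]
  ],
  "claw": 255,
  "newtons": 60
}}

```text
time: 7.15
tcp_pos: [0.5785, -0.0365, 0.0448]
orientation: [3.141, -0.001, 0.812]
ft_force: [-0.4, 0.7, 6.3]
finger_gap: 0.0349
```

Run:
```python
from h import *
s=env.sense(); print(s['time'],s['tcp_pos'],np.degrees(s['orientation']),s['ft_force'],s['moment'],s['finger_gap'])
im=snap('side','s5'); cv2.imwrite('pics/s5z.png',cv2.resize(im[130:290,180:340,::-1],None,fx=3.7,fy=3.7,interpolation=cv2.INTER_CUBIC))
```

```text
7.15 [ 0.5785052  -0.03652318  0.04484906] [ 1.79967719e+02 -4.02307024e-02  4.65457746e+01] [-0.37970622  0.7200288   6.29698264] [0.03452219 0.12270933 0.02184366] 0.03489606373905621
```

View pics/s5z.png

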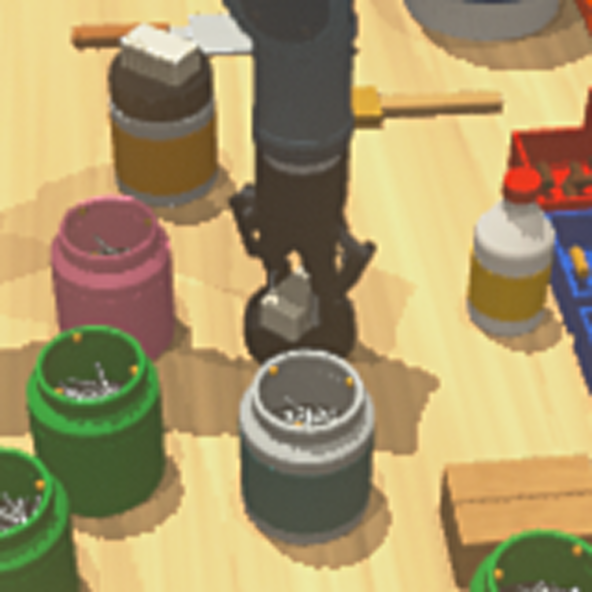

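Gripped: gap 35 mm, bar 36 mm. Lifting straight up.

Emit:
{"fn": "jog_arm", "kwargs": {
  "xyz": [
    [0,0,-5],
    [0,0,-10],
    [0,0,-20],
    [0,0,-25],
    [0,0,-25],
    [0,0,-25],
    [0,0,-25],
    [0,0,-20],
    [0,0,-10],
    [0,0,0],
    [0,0,0]
  ],
  "turn": [
    [0,0,0],
    [0,0,0],
    [0,0,0],
    [0,0,0],
    [0,0,0],
    [0,0,0],
    [0,0,0],
    [0,0,0],
    [0,0,0],
    [0,0,0],
    [0,0,0]
  ]
}}

```text
time: 8.3
tcp_pos: [0.5775, -0.0362, 0.2086]
orientation: [-3.141, 0.001, 0.813]
ft_force: [-0.6, -0.7, -2.2]
finger_gap: 0.0351
```

Run:
```python
from h import *
s=env.sense(); print(s['time'],s['tcp_pos'],np.degrees(s['orientation']),s['ft_force'],s['moment'],s['finger_gap'])
snap('side','s6'); snap('wrist','w6'); snap('top','t6')
plan([.5785-.016,-.0365-.1743,.205],[180,0,46.55],8)
```

```text
8.3 [ 0.57747642 -0.03623056  0.20860037] [-1.79945441e+02  3.70426095e-02  4.65569729e+01] [-0.56636058 -0.66948693 -2.23191107] [-0.03647312 -0.02973353  0.00523679] 0.035056175075836825
{"xyz": [[-17.0, 14.0, 0.0], [-17.0, 13.0, 1.0], [-17.0, 14.0, 0.0], [-17.0, 14.0, 1.0], [-17.0, 13.0, -0.0], [-18.0, 14.0, 0.0], [-17.0, 14.0, 1.0], [-17.0, 13.0, 0.0]]}
turn [-0.01, 0.01, -0.0] end [ 0.5622 -0.2108  0.2052] [1.800e+02 1.000e-02 4.655e+01]
```

View pics/s6.png

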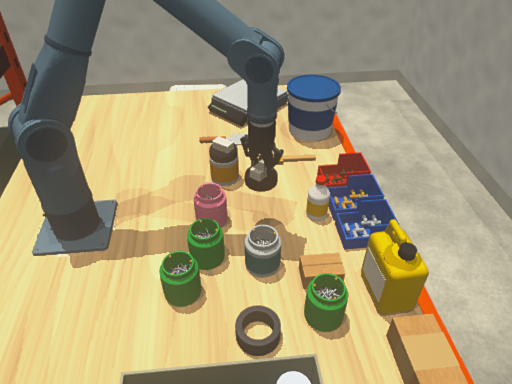

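View pics/w6.png

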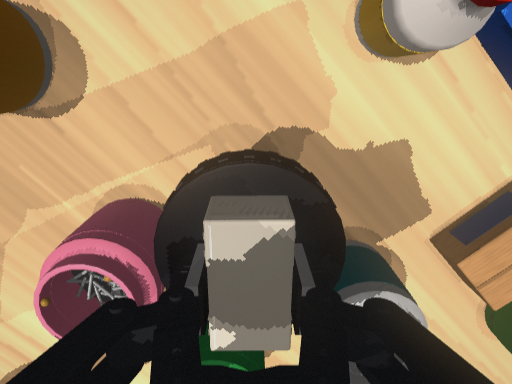

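Run:
```python
from h import *
s=env.sense(); p=s['tcp_pos'];R=Ro.from_euler('xyz',s['orientation'])
for z in (.0112,.0,):
  for uv in [(204,219),(296,219),(290,350),(210,350)]:
    print(z,uv,(R.inv().apply(onplane('w6',uv,p[2]+z)-p)*1000).round(1))
# cap disk rim top at z -.017 : left/right extremes
for uv in [(155,238),(346,238)]: print('disk',(R.inv().apply(onplane('w6',uv,p[2]-.02)-p)*1000).round(1))
```

```text
0.0112 (204, 219) [ 32.7 -17.6 -11.2]
0.0112 (296, 219) [ 32.7  17.6 -11.3]
0.0112 (290, 350) [-30.8  17.9 -11.2]
0.0112 (210, 350) [-30.8 -17.7 -11.1]
0.0 (204, 219) [ 27.7 -19.2  -0. ]
0.0 (296, 219) [27.8 19.3 -0.1]
0.0 (290, 350) [-41.8  19.7   0. ]
0.0 (210, 350) [-41.9 -19.3   0.1]
disk [  8.6 -46.9  20.1]
disk [ 8.7 47.6 19.9]
```

Emit:
{"fn": "jog_arm", "kwargs": {
  "xyz": [
    [-10,8,0],
    [-17,14,0],
    [-18,14,0],
    [-18,14,1],
    [-18,14,0],
    [-18,14,0],
    [-18,14,1],
    [-14,11,0],
    [-7,6,0],
    [0,0,0],
    [0,0,0],
    [0,0,0]
  ],
  "turn": [
    [0,0,0],
    [0,0,0],
    [0,0,0],
    [0,0,0],
    [0,0,0],
    [0,0,0],
    [0,0,0],
    [0,0,0],
    [0,0,0],
    [0,0,0],
    [0,0,0],
    [0,0,0]
  ]
}}

```text
time: 9.65
tcp_pos: [0.5626, -0.2102, 0.2071]
orientation: [-3.141, -0.0, 0.814]
ft_force: [0.0, -0.0, -2.7]
finger_gap: 0.0346
```

Run:
```python
from h import *
s=env.sense(); print(s['time'],s['tcp_pos'],np.degrees(s['orientation']),s['ft_force'],s['joint_vel'].round(3))
im=snap('side','s7'); cv2.imwrite('pics/s7z.png',cv2.resize(im[130:290,180:340,::-1],None,fx=3.7,fy=3.7,interpolation=cv2.INTER_CUBIC))
plan([.5624,-.2111,.185],[180,0,46.55],1)
```

```text
9.65 [ 0.56258382 -0.21024154  0.20705122] [-1.79955444e+02 -2.53626508e-02  4.66489129e+01] [ 0.04633674 -0.01475786 -2.69537998] [-0.005 -0.001  0.002 -0.001  0.002 -0.     0.001]
{"xyz": [[-0.8, 0.4, 22.1]]}
turn [-0.03, -0.03, 0.1] end [ 0.5624 -0.2111  0.185 ] [-180.      0.     46.55]
```

View pics/s7z.png

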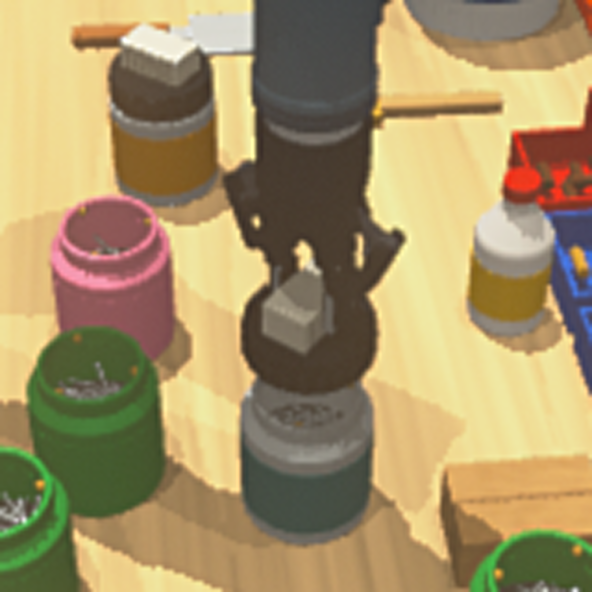

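The cap is centred over the tin: u 263.6 against 263.3 for the tin. Descending.

Emit:
{"fn": "jog_arm", "kwargs": {
  "xyz": [
    [-0.8,0.4,8],
    [0,0,12],
    [0,0,12],
    [0,0,5],
    [0,0,0],
    [0,0,0],
    [0,0,0]
  ],
  "turn": [
    [0,0,0],
    [0,0,0],
    [0,0,0],
    [0,0,0],
    [0,0,0],
    [0,0,0],
    [0,0,0]
  ]
}}

```text
time: 10.4
tcp_pos: [0.5624, -0.2127, 0.1708]
orientation: [3.141, -0.0, 0.812]
ft_force: [-0.1, -0.4, -2.6]
finger_gap: 0.035
```

Run:
```python
from h import *
s=env.sense(); print(s['time'],s['tcp_pos'],np.degrees(s['orientation']),s['ft_force'],s['moment'])
```

```text
10.4 [ 0.56238305 -0.21272986  0.17076012] [ 1.79948660e+02 -2.09863524e-02  4.65426807e+01] [-0.09617535 -0.41667327 -2.57969853] [-0.01223152 -0.02468673  0.02278371]
```

Emit:
{"fn": "jog_arm", "kwargs": {
  "xyz": [
    [1,-1,2],
    [0,0,3],
    [0,0,3],
    [0,0,0],
    [0,0,0],
    [0,0,0]
  ],
  "turn": [
    [0,0,0],
    [0,0,0],
    [0,0,0],
    [0,0,0],
    [0,0,0],
    [0,0,0]
  ]
}}

```text
time: 11.0
tcp_pos: [0.5621, -0.2111, 0.1624]
orientation: [3.141, -0.0, 0.812]
ft_force: [1.1, 0.2, -1.4]
finger_gap: 0.035
```

Emit:
{"fn": "jog_arm", "kwargs": {
  "xyz": [
    [0,0,2],
    [0,0,2],
    [0,0,2],
    [0,0,0],
    [0,0,0]
  ],
  "turn": [
    [0,0,0],
    [0,0,0],
    [0,0,0],
    [0,0,0],
    [0,0,0]
  ]
}}

```text
time: 11.5
tcp_pos: [0.5619, -0.2112, 0.1562]
orientation: [-3.142, 0.0, 0.812]
ft_force: [-0.2, 0.4, -1.6]
finger_gap: 0.0352
```

The plug has entered the mouth with almost no side force. Continuing in small steps.

Emit:
{"fn": "jog_arm", "kwargs": {
  "xyz": [
    [0,0,2],
    [0,0,2],
    [0,0,1],
    [0,0,0],
    [0,0,0]
  ],
  "turn": [
    [0,0,0],
    [0,0,0],
    [0,0,0],
    [0,0,0],
    [0,0,0]
  ]
}}

```text
time: 12.0
tcp_pos: [0.5621, -0.2114, 0.1513]
orientation: [3.141, 0.0, 0.812]
ft_force: [0.7, -1.4, 0.8]
finger_gap: 0.035
```

Emit:
{"fn": "jog_arm", "kwargs": {
  "xyz": [
    [0,0,1],
    [0,0,1],
    [0,0,1],
    [0,0,0],
    [0,0,0]
  ],
  "turn": [
    [0,0,0],
    [0,0,0],
    [0,0,0],
    [0,0,0],
    [0,0,0]
  ]
}}

```text
time: 12.5
tcp_pos: [0.5616, -0.2103, 0.1476]
orientation: [-3.14, 0.0, 0.813]
ft_force: [-0.2, 0.6, -4.0]
finger_gap: 0.0348
```

Emit:
{"fn": "jog_arm", "kwargs": {
  "xyz": [
    [0,0,1],
    [0,0,1],
    [0,0,0],
    [0,0,0]
  ],
  "turn": [
    [0,0,0],
    [0,0,0],
    [0,0,0],
    [0,0,0]
  ]
}}

```text
time: 12.9
tcp_pos: [0.5619, -0.211, 0.1462]
orientation: [-3.141, 0.0, 0.812]
ft_force: [-0.3, -0.1, -3.7]
finger_gap: 0.0354
```

Emit:
{"fn": "jog_arm", "kwargs": {
  "xyz": [
    [0,0,1],
    [0,0,0],
    [0,0,0]
  ],
  "turn": [
    [0,0,0],
    [0,0,0],
    [0,0,0]
  ]
}}

```text
time: 13.2
tcp_pos: [0.5621, -0.2111, 0.1453]
orientation: [3.141, -0.0, 0.812]
ft_force: [-0.6, -0.3, -2.8]
finger_gap: 0.035
```

Run:
```python
from h import *
s=env.sense(); print(s['time'],s['tcp_pos'],np.degrees(s['orientation']),s['ft_force'],s['moment'])
im=snap('side','s8'); cv2.imwrite('pics/s8z.png',cv2.resize(im[130:290,180:340,::-1],None,fx=3.7,fy=3.7,interpolation=cv2.INTER_CUBIC))
```

```text
13.2 [ 0.56206254 -0.21109648  0.14532259] [ 1.79990001e+02 -3.22950132e-03  4.65483989e+01] [-0.55356815 -0.29974928 -2.76536081] [-0.04729623  0.02399816 -0.00698256]
```

View pics/s8z.png

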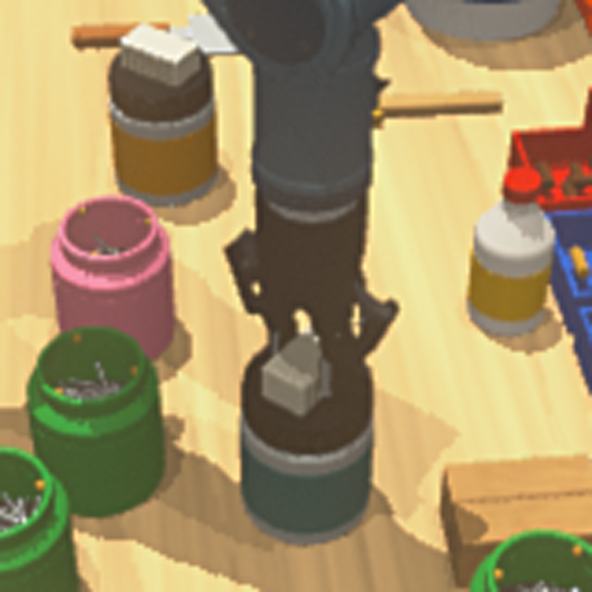

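No upward resistance yet, so I press on and watch for the force to rise to the hard stop.

Emit:
{"fn": "jog_arm", "kwargs": {
  "xyz": [
    [0,0,1],
    [0,0,0],
    [0,0,0]
  ],
  "turn": [
    [0,0,0],
    [0,0,0],
    [0,0,0]
  ]
}}

```text
time: 13.55
tcp_pos: [0.5621, -0.2111, 0.1449]
orientation: [3.141, -0.0, 0.812]
ft_force: [-2.7, 1.0, 5.2]
finger_gap: 0.035
```

Emit:
{"fn": "jog_arm", "kwargs": {
  "xyz": [
    [0,0,1],
    [0,0,0],
    [0,0,0]
  ],
  "turn": [
    [0,0,0],
    [0,0,0],
    [0,0,0]
  ]
}}

```text
time: 13.85
tcp_pos: [0.5622, -0.2112, 0.1448]
orientation: [3.141, -0.001, 0.812]
ft_force: [-5.3, 3.2, 14.0]
finger_gap: 0.0351
```

Emit:
{"fn": "jog_arm", "kwargs": {
  "xyz": [
    [0,0,1],
    [0,0,0],
    [0,0,0],
    [0,0,0]
  ],
  "turn": [
    [0,0,0],
    [0,0,0],
    [0,0,0],
    [0,0,0]
  ]
}}

```text
time: 14.25
tcp_pos: [0.5623, -0.2112, 0.1448]
orientation: [-3.142, -0.002, 0.812]
ft_force: [-7.0, 3.8, 21.8]
finger_gap: 0.0349
```

Run:
```python
from h import *
s=env.sense(); print(s['time'],s['tcp_pos'],np.degrees(s['orientation']),s['ft_force'],s['moment'])
```

```text
14.25 [ 0.56225047 -0.21120225  0.14479721] [-1.79996752e+02 -9.96863521e-02  4.65354684e+01] [-7.0101885   3.79068631 21.8171306 ] [0.92606572 1.81559963 0.02185972]
```

It stops hard at TCP z 0.1448, the computed home height, with 22 N on it. Now lifting straight off, slowly at first.

Emit:
{"fn": "jog_arm", "kwargs": {
  "xyz": [
    [0,0,-1],
    [0,0,-1],
    [0,0,-1],
    [0,0,0],
    [0,0,0]
  ],
  "turn": [
    [0,0,0],
    [0,0,0],
    [0,0,0],
    [0,0,0],
    [0,0,0]
  ]
}}

```text
time: 14.75
tcp_pos: [0.5619, -0.211, 0.145]
orientation: [-3.141, 0.0, 0.812]
ft_force: [-0.4, 0.0, -2.9]
finger_gap: 0.0351
```

Emit:
{"fn": "jog_arm", "kwargs": {
  "xyz": [
    [0,0,-1],
    [0,0,-1],
    [0,0,-1],
    [0,0,-1],
    [0,0,-1],
    [0,0,0]
  ],
  "turn": [
    [0,0,0],
    [0,0,0],
    [0,0,0],
    [0,0,0],
    [0,0,0],
    [0,0,0]
  ]
}}

```text
time: 15.35
tcp_pos: [0.5623, -0.2113, 0.1509]
orientation: [3.141, -0.0, 0.812]
ft_force: [0.2, 0.1, 0.3]
finger_gap: 0.0349
```

Emit:
{"fn": "jog_arm", "kwargs": {
  "xyz": [
    [0,0,-2],
    [0,0,-2],
    [0,0,-3],
    [0,0,-4],
    [0,0,-4],
    [0,0,-4],
    [0,0,-4],
    [0,0,-4],
    [0,0,-4],
    [0,0,-4],
    [0,0,0],
    [0,0,0]
  ],
  "turn": [
    [0,0,0],
    [0,0,0],
    [0,0,0],
    [0,0,0],
    [0,0,0],
    [0,0,0],
    [0,0,0],
    [0,0,0],
    [0,0,0],
    [0,0,0],
    [0,0,0],
    [0,0,0]
  ]
}}

```text
time: 16.55
tcp_pos: [0.562, -0.211, 0.1853]
orientation: [3.142, -0.0, 0.812]
ft_force: [-0.5, -0.2, -1.3]
finger_gap: 0.0348
```

Run:
```python
from h import *
s=env.sense(); print(s['time'],s['tcp_pos'],np.degrees(s['orientation']),s['ft_force'],s['moment'])
im=snap('side','s9'); cv2.imwrite('pics/s9z.png',cv2.resize(im[130:290,180:340,::-1],None,fx=3.7,fy=3.7,interpolation=cv2.INTER_CUBIC))
```

```text
16.55 [ 0.56199075 -0.21103439  0.18532034] [ 1.79997738e+02 -2.58905144e-03  4.65504141e+01] [-0.53721712 -0.21510753 -1.30204938] [ 0.01254312 -0.0582457   0.01046209]
```

View pics/s9z.png

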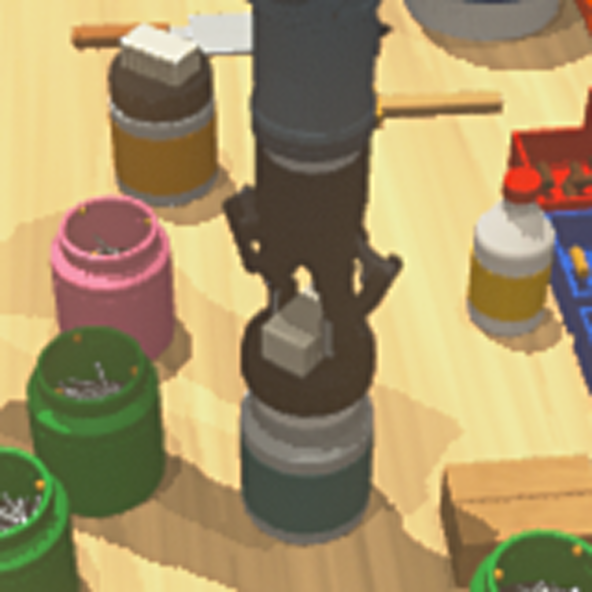

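The cap is off by 4 cm. The pull is steady and the tin hasn't moved. Lifting on until the skirt is well over 10 cm above the rim.

Emit:
{"fn": "jog_arm", "kwargs": {
  "xyz": [
    [0,0,-8],
    [0,0,-15],
    [0,0,-20],
    [0,0,-20],
    [0,0,-20],
    [0,0,-20],
    [0,0,-20],
    [0,0,-15],
    [0,0,-8],
    [0,0,0],
    [0,0,0],
    [0,0,0]
  ],
  "turn": [
    [0,0,0],
    [0,0,0],
    [0,0,0],
    [0,0,0],
    [0,0,0],
    [0,0,0],
    [0,0,0],
    [0,0,0],
    [0,0,0],
    [0,0,0],
    [0,0,0],
    [0,0,0]
  ]
}}

```text
time: 17.8
tcp_pos: [0.5615, -0.2108, 0.3303]
orientation: [-3.14, 0.001, 0.812]
ft_force: [0.0, 0.5, -1.9]
finger_gap: 0.035
```

Run:
```python
from h import *
s=env.sense(); print(s['time'],s['tcp_pos'],np.degrees(s['orientation']),s['ft_force'],s['joint_vel'].round(3),s['finger_gap'])
im=snap('side','s10'); cv2.imwrite('pics/s10z.png',cv2.resize(im[130:290,180:340,::-1],None,fx=3.7,fy=3.7,interpolation=cv2.INTER_CUBIC))
```

```text
17.8 [ 0.56150696 -0.21078219  0.33029159] [-1.79910105e+02  5.00178273e-02  4.65474401e+01] [ 0.03204683  0.52340954 -1.87050383] [ 0.002  0.001  0.001 -0.001 -0.001 -0.001  0.   ] 0.03496106135253367
```

View pics/s10z.png

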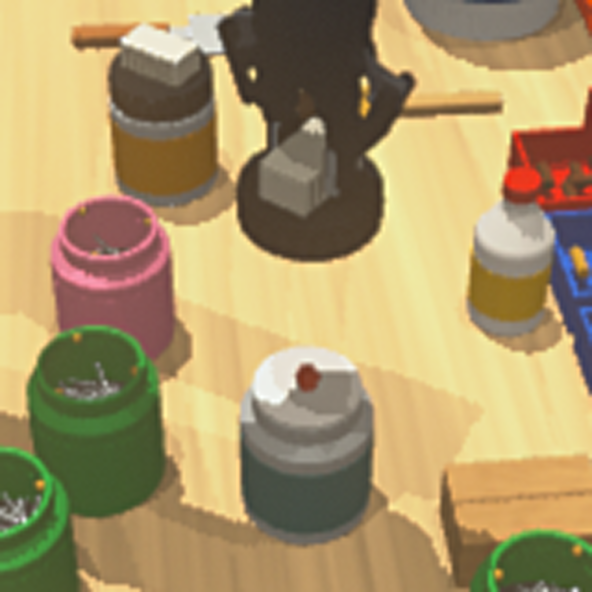

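The white inner lid sits in the mouth with its red knob at about (263,231) px, and the cap is held clear above it. Next I check the lid height and whether the tin shifted.

Run:
```python
from h import *
im=snap('top','t10')
def red(f,box):
    h=cv2.cvtColor(load(f)[0],cv2.COLOR_RGB2HSV); x0,y0,x1,y1=box
    s=h[y0:y1,x0:x1]; m=(((s[...,0]<8)|(s[...,0]>172))&(s[...,1]>130)&(s[...,2]>60)); ys,xs=np.nonzero(m); return (xs.mean()+x0,ys.mean()+y0,len(xs))
r=red('s10',(250,222,278,245)); print('red',r)
for z in (.130,.135,.145): print(z,proj('s10',[.562,-.2112,z]))
a=load('s5')[0][235:285,240:290].astype(int);b=load('s10')[0][235:285,240:290].astype(int)
g=lambda x:x.astype(np.uint8)
print('tin body shift',cv2.phaseCorrelate(cv2.cvtColor(g(a[25:]),cv2.COLOR_RGB2GRAY).astype(np.float32),cv2.cvtColor(g(b[25:]),cv2.COLOR_RGB2GRAY).astype(np.float32)))
cv2.imwrite('pics/s10zz.png',cv2.resize(load('s10')[0][215:280,235:295,::-1],None,fx=9,fy=9,interpolation=cv2.INTER_CUBIC))
```

```text
red (np.float64(262.55), np.float64(231.9), 20)
0.13 [263.77356218 231.95641283]
0.135 [263.7984301  230.65442212]
0.145 [263.8485982  228.02781032]
tin body shift ((0.35921539969153216, 0.306693849274561), 0.7204637945175171)
```

View pics/s10zz.png

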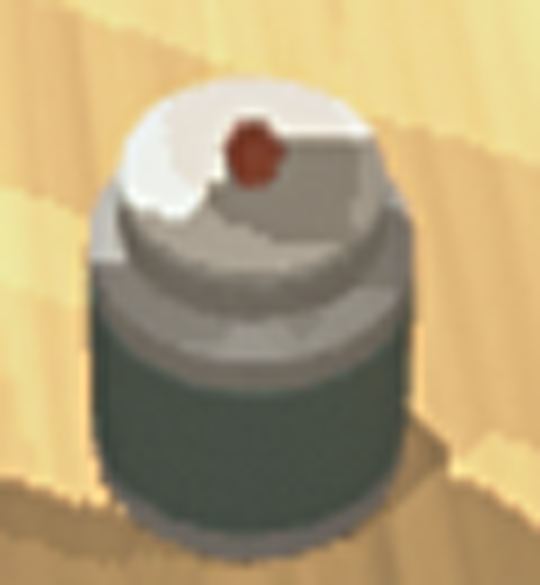

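Run:
```python
from h import *
s=env.sense(); print(s['time'],s['tcp_pos'],s['finger_gap'],s['ft_force']); print(env.sign_off())
```

```text
17.9 [ 0.56164629 -0.21088707  0.33045842] 0.03487064812637996 [-0.4569483   0.20955437 -0.59732187]
the job is handed in; nothing more can be done
None
```

The job is done and handed in at 17.9 s. I gripped the cap by its bar, lowered it with its inner lid onto the teal tin, pressed the lid home and lifted the cap straight off. The arm is still holding it level above the tin.

**Pressing home:** it stopped hard at TCP z 0.1448, the computed home height. The force then rose to 22 N with no further movement, above the 8 to 12 N that pressing home takes.

**Last checks:**
- **Lid:** the final side view shows the inner lid level in the mouth. Its red knob projects to about z 0.13, as it should when seated.
- **Tin:** it shifted less than half a pixel in the side view.
- **Cap:** it is level to about 0.1°, with the skirt at about z 0.285, some 16 cm above the rim. The grip gap is 35 mm.

**What disagreed:**
- **Cameras:** the wrist camera and the side/top cameras differed by 2 to 4 mm along the bar, so I used the mean. The plug went in with little side force, under about 2 N.
- **Snap not seen:** I never saw a separate force peak for the snap, because I only read the force between moves. That the lid is seated rests on the stop height, the press force and the lid staying in when the cap came off.
- **Side force:** about 8 N built up sideways during the final press and went away when I released it.

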